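Lengthen the mandrel cradle by one hole and lay the mandrel in it

ROBOT

A 6-joint arm with a two-finger parallel gripper is mounted at the origin on the work surface. World frame = base frame: x ahead of the robot, y to its left, z up, the work surface at z = 0. Lengths are in m, angles in rad, forces in N, time in s.
With the tool pointing down it reaches from about 0.25 to 0.8 m from the base axis. Payload 3.9 kg.
Tool frame: the origin (TCP) lies at the very end of the fingers, on their centre line; the grasp point (between the pads) lies 19 mm behind it; z points along the fingers, y is the direction in which the jaws open and shut (so a half turn about z gives the same grasp; the last joint's range is limited). The gripper opens to 85 mm and grips with 20 to 120 N. Pads are 22 mm wide; open, the fingers measure 114 mm over their backs; the gripper's body (76 mm by 85 mm) begins 54 mm behind the grasp point. The pads swing forward as they close: fully open they stand 13 mm farther back than shut.
Start: joints at [-1.273, 0.26, -0.138, 1.173, 0, 1.571], TCP at [0.154, -0.502, 0.231] pointing down, gripper open.
Joint ranges: [-2.78, 2.78], [-0.83, 1.72], [-1.28, 1.37], [-1.9, 2.12], [-1.57, 1.48], [-3.14, 3.14]. Speed limits (rad/s): [2.57, 2.57, 3.14, 3.14, 3.14, 3.14].

INTERFACE

Orientations are given as a rotation vector (axis times angle).
In Python, from bench import env gives the robot as it stands.
- The arm moves only by the tool send_rows, never from a script. Its argument "motion" is one flat list of numbers, 4 for each row, row after row: the shift along the tool's x, y, z in m, then the turn about the tool's z in degrees. A call has 1 to 8 rows; each row shifts and turns the commanded pose from where the row before left it, along the tool's axes as they then stand; what a row does not reach is not made up. A row lasts 1/10 s, in which the tool goes at most 50 mm and 8.59 degrees, less where a joint would pass 70% of its speed; a pose out of reach is approached as far as the arm can. A call is refused whole if a number of a shift passes 0.05 or a number of a turn 8.59, either way. A call with a gripper value outside its range is refused whole. "grip" is the closure, from 0 (fully open) to 1 (shut), set as the call begins (left out, the last holds). The fingers move at their own pace and stop on an object; "squeeze" is the grip in N (left out, the last holds). Time passes only in rows, so rows that do not move let the fingers close. It gives the time, the measured TCP pose, the force and the opening at its end, in the units of the state.
- env.observe(): the state, without advancing time (a new reading comes with each control period).
- env.grab_frame(name): name is "scene" or "top"; returns a dict with "pixels" (384x512x3 uint8, red, green, blue), "K" (3x3 intrinsics, pixels), "rvec" (rotation vector, rad) and "tvec" (3), from world to camera coordinates, as OpenCV has them. Camera axes: x right, y down, z forward; pixel columns grow to the right and rows downward; lengths in m; the calibration is good to about 2 mm. A picture is of the moment at which its call begins. There is no depth.
- env.finish_job(): hands the job in, once; it reports no verdict.
The state is a dict: "t": time; "qpos": joint angles; "joint_velocities": joint speeds; "joint_torque": joint torques, N m; "ee_pos": TCP position; "orientation": TCP orientation; "force": force on the tool from outside, world axes, zero at the start; "moment": the same for the moment, N m; "opening": finger opening in m.
Only numpy, scipy, OpenCV 4.12 (cv2) and the standard library are available. Lean on these libraries where they do the work, as an engineer would, in place of code of your own. Each camera call takes 0.05 s, during which the arm holds its last target. There are 200 camera calls.

TASK

The telescoping cradle on the bench is set too short for the long square-ended steel mandrel: press the sprung button on top of it and slide its end support outwards to the next hole, so that the button pops fully up there, without forcing the button against the edge of a hole or ramming it hard down. Then gently lay the long mandrel flat into the notches of both supports and let go, leaving the other things on the bench where they are.

Things in the scene. Friction and masses are not known exactly. Their poses are not given: they have to be found in the camera images.
- rail: The cradle's fixed part, screwed down: wooden foot 74 x 266 x 10 mm, with a grey channel 48 mm wide on it. Origin: on the table surface, below the first hole's centre. y runs along the channel, pointing outwards, the way the tube slides out; x is level across it, z up. An aluminium support at each end has an upward notch for the bar; 148 mm are free between their ledges at the start.
- slot (a point): Centre of the first hole, in the channel's flat top (z = 46 mm, 6 mm thick). A slot 11 mm wide runs along the top through three holes 22 x 18 mm (x, y): at the rail's y = 0; the next one somewhere between y = 38 and 52 mm (its exact place differs from cradle to cradle and is not measured: feel for it); the third 45 mm beyond that. The top ends at y = 114 mm.
- fixed_notch (a point): On the fixed support's notch floor, at the foot of its end wall's inner face: rail y = -104 mm, z = 80 mm. The notch is 26 mm wide (x) between cheeks that reach 30 mm inwards from the end wall and flare open at the top, at z = 106 mm; end wall up to z = 102 mm. Ledge 62 mm wide, its underside at z = 70 mm.
- moving_notch (a point): The same point of the moving support, its mirror image, carried by the tube: rail y = +104 mm plus the value of joint tube, z = 80 mm. The bar lies between the two end walls, too long for them at the start, with 6 to 20 mm to spare at the next hole (2 mm less or more with the play).
- tube (a joint): How far the inner tube, which carries the button and the moving support, is slid out along the rail's y, in m: about 0 at the start (button up in the first hole), 0.038 to 0.052 with it up in the next hole; in a hole it has up to 2 mm of play either way. Sliding takes about 2 N, some 2 N more while the released button rubs under the channel's top. Mechanical end at 0.096.
- button (a joint): How far the button is pressed, in m: 0 fully up (in a hole), 0.0055 when let up between holes (it rubs under the channel's top), 0.009 at the bottom. Press it at least 0.006 to slide. Spring: 4 N at the top, plus 0.5 N per mm. Kept down it slides past a hole; let up between holes and pushed on along y, it pops up by itself in the next hole and the tube then stops hard.
- knob_top (a point): Centre of the top face of the button's head: an upright round dark steel knob of 18 mm diameter, 16 mm high, its top at z = 72 mm when fully up, on a 9 mm stem. It can be gripped by its sides from above, pushed sideways, or pressed from the top; it rides along with the tube.
- catch: The steel catch on the button's stem below the head, 18 x 14 x 7 mm (x, y, z), that sits in the hole and moves with the button. Origin on the button's axis, at table level less the amount that the button is pressed. It must not be forced against a hole's edge, or against the tube at the bottom of its travel, with more than 16 N.
- mandrel: The long steel mandrel: a round bar of 18 mm diameter with square ends 20 x 20 mm, 26 mm long; 240 mm long in all, 0.24 to 0.39 kg. It lies on the table. Origin: its centre (10 mm above what the ends rest on); its y axis runs along it, within 0.25 rad of the y of the world.
- short_mandrel: A shorter mandrel of the same shape, 130 mm long. Origin: its centre. Bystander, loose on the table.
- bead_jar: A clear jar with a white lid, 68 mm wide, 95 mm high. Origin: centre of its underside. Bystander, loose on the table.
- small_jar: A small glass jar, 52 mm wide, 70 mm high. Origin: centre of its underside. Bystander, loose on the table.
- hammer: A hammer, 220 mm long, lying along its x axis. Origin on its underside. Bystander, loose on the table.
- file_tool: A hand tool with a handle and thin shaft, 180 mm long, lying along its x axis. Origin on its underside. Bystander, loose on the table.
- bead_tray: A low open wooden tray with three compartments, 110 x 150 x 22 mm. Origin: centre of its underside. Bystander, loose on the table.
- bangle: A brass bangle lying flat, 66 mm across, 12 mm high. Origin: centre of its underside. Bystander, loose on the table.
- clay_cup: A white cup, 72 mm wide, 70 mm high. Origin: centre of its underside. Bystander, loose on the table.
Things that resemble listed ones, but are neither listed nor needed, are in the scene too. Leave any blue or green look-alike of the mandrel alone.

How it is judged:
On the way, in this order (a step that is already met when the one before it is completed fails the run):
1. the button is pressed and the tube slid out of the first hole (value of joint button above 0.004 m and value of joint tube above 0.01 m), for 0.05 s.
2. the button has popped fully up in the next hole (value of joint button below 0.0015 m and value of joint tube between 0.034 and 0.056 m), for 0.3 s.
At the end, for the whole second after the job is handed in: The button is fully up (within 1.5 mm) in the second hole (tube at 34 to 56 mm), and the long mandrel lies at rest on the notch floors of both supports: its centre 87 to 94 mm above the table, within 6 mm of the cradle's centre line, level within 0.04 rad and in line with the cradle within 0.05 rad (all of step 2 and z of mandrel in the frame of rail between 0.087 and 0.094 m and x of mandrel in the frame of rail between -0.006 and 0.006 m and angle between the y axis of mandrel and the y axis of rail, either way round below 0.05 rad and angle between mandrel's own y axis and vertical between 1.53 and 1.61 rad and linear speed of mandrel below 0.02 m/s); the robot touches nothing.
It fails at once if the button's catch is forced against the edge of a hole, or rammed against the bottom, with more than 16 N (contact force between catch and rail above 16 N).
It fails at once if the mandrel is dropped or pressed on the cradle with more than 40 N (contact force between mandrel and rail above 40 N).
It fails at once if another thing on the bench is moved by more than 30 mm (distance of any of short_mandrel, bead_jar, small_jar, hammer, file_tool, bead_tray, bangle, clay_cup from where it was at the start of the episode above 0.03 m).
It also fails if it takes over 58 s, if anything falls off the work surface, if the arm or the gripper's body presses on something with over 40 N, if the wrist force passes 120 N, or if a joint passes its speed limit or range.

## Working session

There is one attempt and no reset: what is moved stays moved. The work goes in short steps, Python scripts to look and compute and a tool call to move; the robot and the scene stay as the last step left them, time stands still between calls to the robot, and variables do not carry over. Pictures are saved under pics/ and viewed, about 8 in all and at most 12, crops included, and the job is handed in when it is done.

Besides the shell and the picture viewer there is one more tool, called after ">>>" in YAML: its name, and indented under it one key for each argument. send_rows: Moves the arm, as the interface text tells. Its arguments: {"type":"object","properties":{"motion":{"type":"array","items":{"type":"number"}},"grip":{"type":"number"},"squeeze":{"type":"number"}},"required":["motion"]}

```bash
ls; mkdir -p pics; cat > h.py <<'E'
import numpy as np, cv2
from bench import env
def grab(n):
    f=env.grab_frame(n); return f
def ray(f,uv):
    R=cv2.Rodrigues(np.array(f["rvec"],float))[0]; t=np.array(f["tvec"],float)
    d=R.T@np.linalg.inv(f["K"])@np.array([uv[0],uv[1],1.]); return -R.T@t,d
def at(f,uv,z):
    c,d=ray(f,uv); return c+d*(z-c[2])/d[2]
def proj(f,P):
    return cv2.projectPoints(np.array(P,float).reshape(-1,3),np.array(f["rvec"],float),np.array(f["tvec"],float),np.array(f["K"],float),None)[0].reshape(-1,2)
def save(f,name,crop=None,s=1):
    im=f["pixels"][:,:,::-1]
    if crop: a,b,c,d=crop; im=im[b:d,a:c]
    cv2.imwrite("pics/"+name,cv2.resize(im,None,fx=s,fy=s,interpolation=cv2.INTER_CUBIC))
E
python3 - <<'E'
from h import *
import pickle
for n in ("scene","top"):
    f=grab(n); save(f,n+"0.png",None,1.5); pickle.dump(f,open(n+"0.pkl","wb"))
    print(n,ray(f,(256,192)))
print(env.observe())
E
```

```text
pics
scene (array([1.20678581, 0.18387461, 0.92826207]), array([-0.6201423 , -0.2355312 , -0.74836883]))
top (array([ 0.2899753 , -0.10112264,  1.36629983]), array([ 0.17982163,  0.02357129, -0.98349288]))
{'t': 0.1, 'qpos': array([-1.27300086e+00,  2.60587655e-01, -1.39247054e-01,  1.17269465e+00,
        1.60119643e-05,  1.57083045e+00]), 'joint_velocities': array([-0.00229692, -0.00201905,  0.00323685,  0.00029701, -0.00134293,
       -0.00077297]), 'joint_torque': array([-7.19266391e-04, -4.06508338e+01,  2.54527116e+01,  1.00801553e-02,
       -1.58831240e-04,  4.76559592e-06]), 'ee_pos': array([ 0.15386687, -0.50130424,  0.23056157]), 'orientation': array([-3.10514224e+00, -4.65741872e-01,  3.78804924e-04]), 'force': array([ 0.24059148, -0.98687303,  0.34467609]), 'moment': array([-0.02015584,  0.00386066, -0.01064692]), 'opening': 0.0854893538633767}
```

View pics/scene0.png

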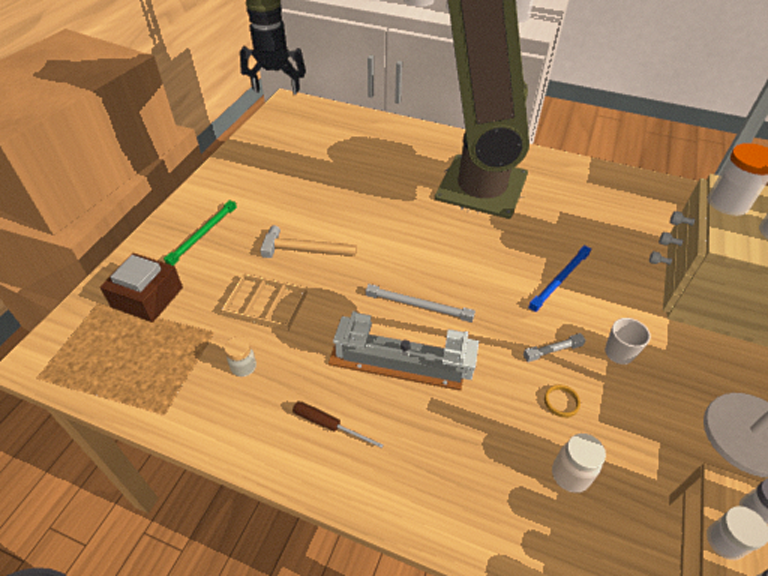

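View pics/top0.png

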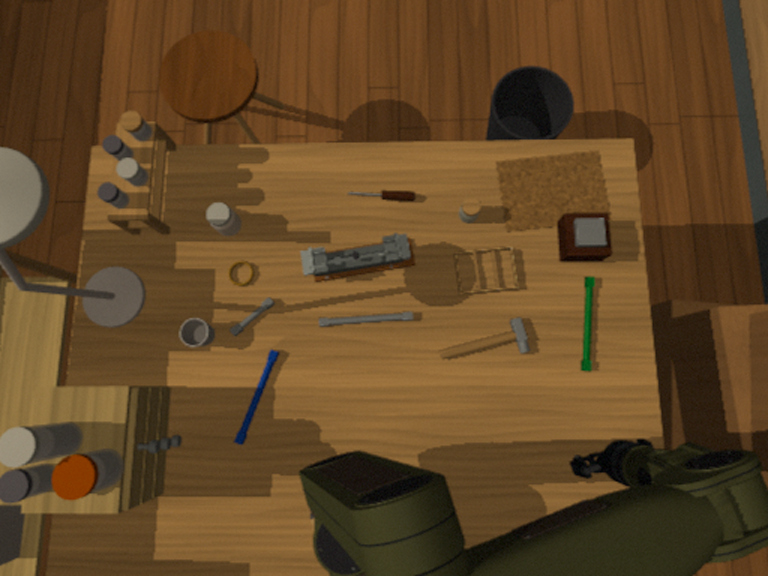

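The scene view shows the grey long mandrel at about (420,302) and the cradle at (405,350). In the top view (1.5x) they are at (366,320) and (357,257). Possible mix-ups in the top view are the short grey mandrel (252,316), the blue bar (257,397) and the green bar (588,323). The only long grey bar is at (366,320), so I'll check that one close up.

```bash
python3 - <<'E'
import pickle,cv2,numpy as np
a=pickle.load(open("top0.pkl","rb"))["pixels"][:,:,::-1][145:225,190:290]
b=pickle.load(open("scene0.pkl","rb"))["pixels"][:,:,::-1][185:265,210:330]
A=cv2.resize(a,None,fx=8,fy=8,interpolation=cv2.INTER_CUBIC)[:, :]
B=cv2.resize(b,None,fx=6.6667,fy=6.6667,interpolation=cv2.INTER_CUBIC)
cv2.imwrite("pics/ca.png",cv2.resize(A,(750,600)));cv2.imwrite("pics/cb.png",B)
E
```

```text
(no output)
```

View pics/ca.png

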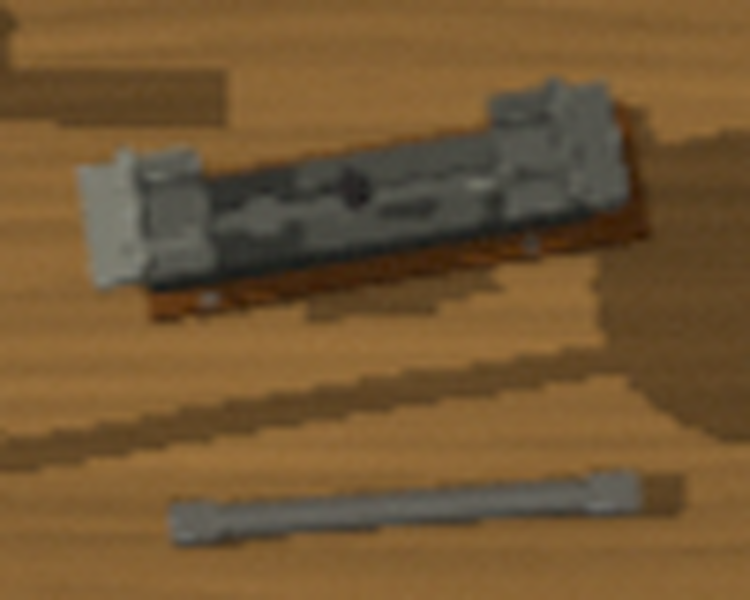

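View pics/cb.png

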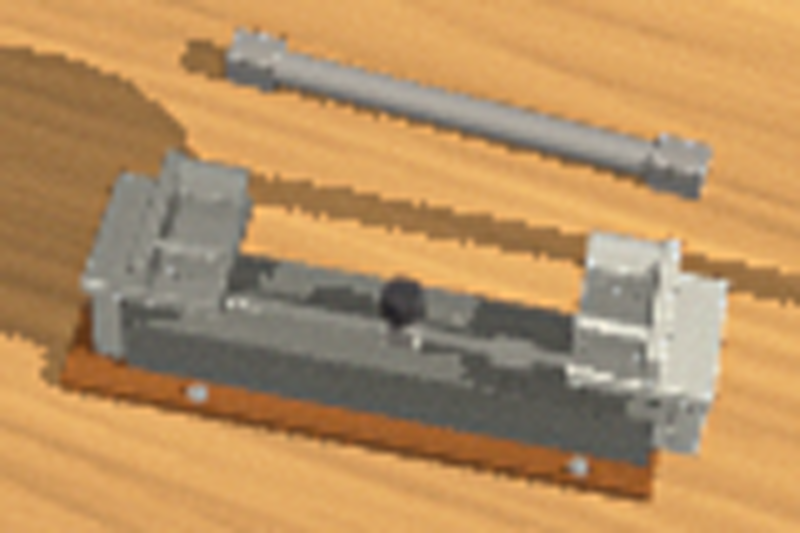

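The crops confirm the grey long bar. The left-hand support, on the world +y side, overhangs the foot, so it is the moving one and outwards is roughly world +y. The knob is at ca (355,185) and cb (403,300).

```bash
cat >> h.py <<'E'
def tri(f1,p1,f2,p2):
    A=[];b=[]
    for f,p in((f1,p1),(f2,p2)):
        c,d=ray(f,p); d=d/np.linalg.norm(d); M=np.eye(3)-np.outer(d,d); A.append(M); b.append(M@c)
    A=np.vstack(A);b=np.hstack(b); x,r,*_=np.linalg.lstsq(A,b,rcond=None); return x,np.sqrt(r)
E
python3 - <<'E'
from h import *
import pickle
T=pickle.load(open("top0.pkl","rb"));S=pickle.load(open("scene0.pkl","rb"))
a=lambda u,v:(190+u/7.5-.5+.07,145+v/7.5-.43); b=lambda u,v:(210+u/6.6667-.43,185+v/6.6667-.43)
np.set_printoptions(precision=4,suppress=True)
print("knob",tri(T,a(355,185),S,b(403,297)))
print("foot T",at(T,a(650,237),.005),at(T,a(150,320),.005))
print("foot S",at(S,b(60,385),.0),at(S,b(650,497),.0))
for p in [(170,522),(640,492)]: print("mand T",at(T,a(*p),.012))
print("mand T side",at(T,a(405,506),.010))
for p in [(255,58),(682,165)]: print("mand S",at(S,b(*p),.012))
# fixed support / moving support notch guesses
for p in [(170,205),(540,158)]: print("notch T",at(T,a(*p),.08))
E
```

```text
knob (array([0.6139, 0.0024, 0.072 ]), array([0.0014]))
foot T [ 0.6015 -0.1483  0.005 ] [0.5593 0.1136 0.005 ]
foot S [ 0.6675 -0.1381  0.    ] [0.6235 0.1245 0.    ]
mand T [0.4523 0.0999 0.012 ]
mand T [ 0.4661 -0.141   0.012 ]
mand T side [ 0.46   -0.0205  0.01  ]
mand S [ 0.463  -0.1275  0.012 ]
mand S [0.4489 0.0877 0.012 ]
notch T [0.6028 0.093  0.08  ]
notch T [ 0.6252 -0.0915  0.08  ]
```

>>> send_rows:
  motion: [0, 0, 0, 7.8, 0.038, -0.03, 0, 0, 0.038, -0.03, 0, 0, 0.038, -0.03, 0, 0, 0.038, -0.03, 0, 0, 0.038, -0.03, 0, 0, 0.038, -0.03, 0, 0, 0.038, -0.03, 0, 0]
  grip: 1
  squeeze: 20

```text
t: 0.9
ee_pos: [0.3835, -0.25, 0.2311]
orientation: [-3.131, -0.253, 0.0]
force: [1.6, -0.7, -0.5]
opening: 0.0001
```

>>> send_rows:
  motion: [0.038, -0.03, 0, 0, 0.038, -0.03, 0, 0, 0.038, -0.03, 0, 0, 0.038, -0.03, 0, 0, 0.038, -0.03, 0, 0, 0.038, -0.03, 0, 0, 0, 0, 0, 0]

```text
t: 1.6
ee_pos: [0.5824, -0.0331, 0.2301]
orientation: [-3.129, -0.263, -0.002]
force: [-0.8, 0.4, 0.0]
opening: 0.0003
```

>>> send_rows:
  motion: [0.037, -0.03, 0, 0, 0, 0, 0.04, 0, 0, 0, 0.04, 0, 0, 0, 0.04, 0, 0, 0, 0, 0, 0, 0, 0, 0]

```text
t: 2.2
ee_pos: [0.6095, -0.0023, 0.1111]
orientation: [-3.131, -0.253, 0.004]
force: [1.2, 0.7, 1.1]
opening: 0.0002
```

```bash
python3 - <<'E'
from h import *
import pickle
o=env.observe(); print(o["ee_pos"],o["orientation"],o["force"])
S=grab("scene");T=grab("top"); pickle.dump(S,open("scene1.pkl","wb"));pickle.dump(T,open("top1.pkl","wb"))
p=proj(S,[.6139,.0024,.072])[0];q=proj(S,o["ee_pos"])[0];print(p,q)
im=S["pixels"][:,:,::-1][170:270,205:335]
im=cv2.resize(im,None,fx=6,fy=6,interpolation=cv2.INTER_CUBIC)
for r in(p,q): cv2.circle(im,tuple(int(v) for v in (r-[205,170]+.5)*6),3,(0,0,255),-1)
cv2.imwrite("pics/c1.png",im)
E
```

```text
[ 0.60952857 -0.00228407  0.11111506] [-3.1312484  -0.25305823  0.00388656] [1.1830504  0.74534449 1.09119035]
[269.66502938 229.1025139 ] [269.18720738 219.13060681]
```

View pics/c1.png

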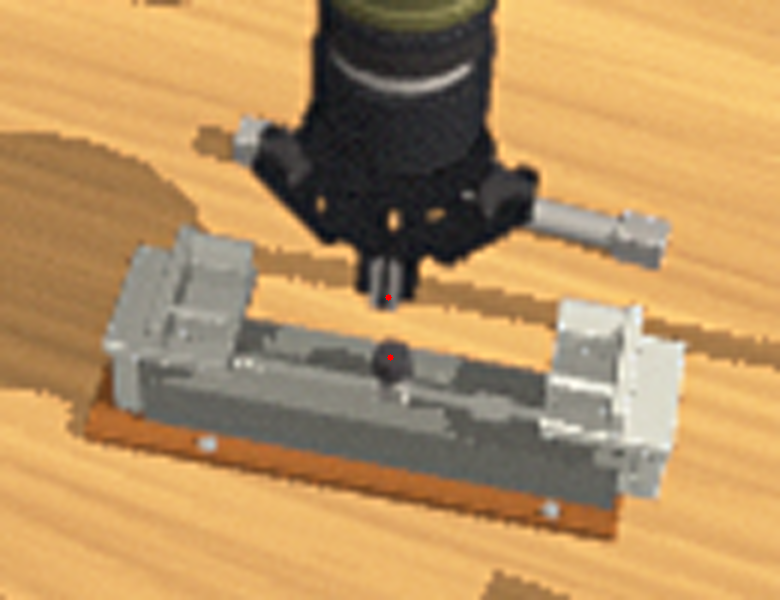

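The fingertips stand above the knob at crop (390,357), and the calibration agrees. I'll correct the sideways offset and go down to just above the knob.

>>> send_rows:
  motion: [0.005, -0.004, 0.01, 0, 0, 0, 0.02, 0, 0, 0, 0.004, 0, 0, 0, 0, 0, 0, 0, 0, 0]

```text
t: 2.8
ee_pos: [0.6155, 0.003, 0.0782]
orientation: [3.131, 0.254, 0.002]
force: [-0.1, -0.1, -1.1]
opening: -0.0003
```

>>> send_rows:
  motion: [0, 0, 0.002, 0, 0, 0, 0.002, 0, 0, 0, 0, 0]

```text
t: 3.1
ee_pos: [0.6148, 0.0028, 0.0734]
orientation: [-3.131, -0.253, -0.0]
force: [0.2, -0.6, -0.1]
opening: 0.0002
```

>>> send_rows:
  motion: [0, 0, 0.002, 0, 0, 0, 0, 0]

```text
t: 3.3
ee_pos: [0.6151, 0.0028, 0.0716]
orientation: [3.131, 0.254, 0.001]
force: [-0.2, 0.3, 3.7]
opening: 0.0003
```

>>> send_rows:
  motion: [0, 0, 0.002, 0, 0, 0, 0.002, 0, 0, 0, 0.001, 0, 0, 0, 0, 0]

```text
t: 3.7
ee_pos: [0.6151, 0.0028, 0.0667]
orientation: [3.131, 0.254, 0.001]
force: [-1.0, -0.7, 6.4]
opening: 0.0001
```

>>> send_rows:
  motion: [0, 0, 0.0015, 0, 0, 0, 0, 0]

```text
t: 3.9
ee_pos: [0.6152, 0.0028, 0.0653]
orientation: [3.131, 0.254, 0.002]
force: [-1.3, 0.7, 7.7]
opening: 0.0003
```

>>> send_rows:
  motion: [0, -0.002, 0.0005, 0, 0, -0.003, 0, 0, 0, -0.003, 0, 0, 0, -0.003, 0, 0, 0, -0.003, 0, 0, 0, -0.003, 0, 0, 0, -0.003, 0, 0, 0, 0, 0, 0]

```text
t: 4.7
ee_pos: [0.612, 0.0225, 0.0651]
orientation: [3.131, 0.254, 0.002]
force: [-1.3, 0.2, 7.2]
opening: 0.0001
```

```bash
python3 - <<'E'
from h import *
import pickle
o=env.observe(); print(o["ee_pos"],o["force"])
S=grab("scene"); pickle.dump(S,open("scene2.pkl","wb"))
save(S,"c2.png",(205,170,335,270),6)
E
```

```text
[0.61197524 0.02247526 0.06508098] [-1.33963259  0.2058455   7.20469229]
```

View pics/c2.png

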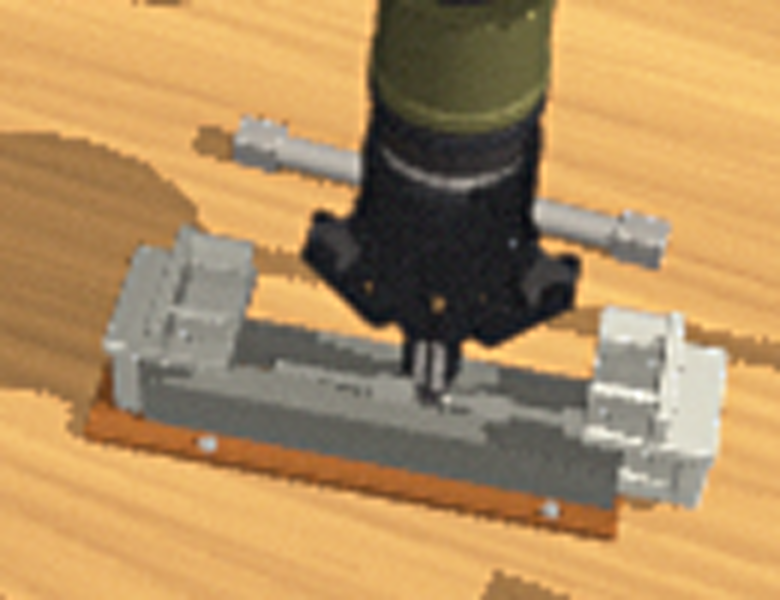

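The moving support went from crop x 685 to 725, about 20 mm, so the tube is now between the holes. I'll lift off, drop behind the knob and push it from the side.

>>> send_rows:
  motion: [0, 0, -0.01, 0, 0, 0, -0.01, 0, 0, 0.015, 0, 0, 0, 0.015, 0, 0, 0, 0, 0.01, 0, 0, 0, 0.012, 0, 0, 0, 0.005, 0, 0, 0, 0, 0]

```text
t: 5.55
ee_pos: [0.6146, -0.0068, 0.0551]
orientation: [-3.131, -0.254, 0.007]
force: [-0.2, 0.6, 0.1]
opening: 0.0002
```

```bash
python3 - <<'E'
from h import *
import pickle
o=env.observe(); print(o["ee_pos"],o["force"])
S=grab("scene"); pickle.dump(S,open("scene3.pkl","wb"))
save(S,"c3.png",(205,170,335,270),6)
E
```

```text
[ 0.61460036 -0.00677573  0.0551262 ] [-0.24240947  0.59472791  0.14140826]
```

View pics/c3.png

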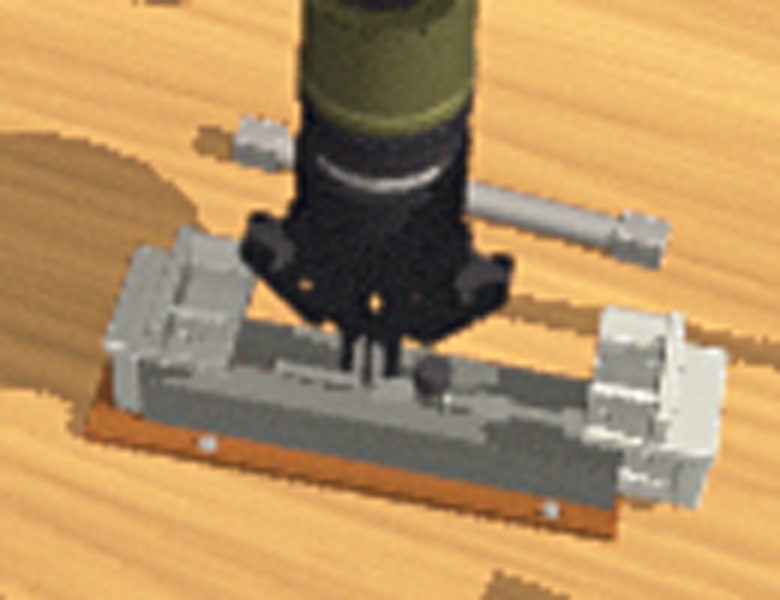

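```bash
cat > track.py <<'E'
from h import *
import pickle
R=pickle.load(open("scene3.pkl","rb"))
yh=np.array([-.1613,.9869,0])
def loc(box,f,dmax=40):
    x0,y0,x1,y1=box; k=6
    t=cv2.resize(R["pixels"][y0:y1,x0:x1],None,fx=k,fy=k,interpolation=cv2.INTER_LINEAR)
    a,b=max(x0-4,0),y0-6
    w=cv2.resize(f["pixels"][b:y1+18,a:x1+dmax],None,fx=k,fy=k,interpolation=cv2.INTER_LINEAR)
    m=cv2.matchTemplate(w,t,cv2.TM_CCOEFF_NORMED); _,v,_,p=cv2.minMaxLoc(m)
    return np.array(p)/k+[a-x0,b-y0],v
def report():
    f=grab("scene"); o=env.observe()
    ks,_=loc((302,220,327,256),f); kk,v=loc((273,227,283,240),f)
    P=np.array([.6139,.0024,.09])+.104*yh
    u0,u1=proj(f,[P,P+.01*yh]); pm=10/(u1-u0)[0]
    K=np.array([.6107,.022,.066]); up=proj(f,[K,K+[0,0,.0055]])
    print("support moved px",ks,"=> mm %.1f"%(ks[0]*pm),"knob px",kk,"score %.2f"%v,"knob-support dy %.2f (pop would be %.2f)"%(kk[1]-ks[1]*1.0,(up[1]-up[0])[1]))
    print("ee",o["ee_pos"].round(4),"F",o["force"].round(1),"rail y of tcp mm %.1f"%(1e3*(o["ee_pos"]-[.6139,.0024,0])@yh)); return f
if __name__=="__main__": report()
E
python3 track.py
```

```text
support moved px [0. 0.] => mm 0.0 knob px [0. 0.] score 0.99 knob-support dy 0.00 (pop would be -1.13)
ee [ 0.616  -0.0067  0.0567] F [0.6 0.7 1. ] rail y of tcp mm -9.3
```

>>> send_rows:
  motion: [0, -0.003, 0, 0, 0, -0.003, 0, 0, 0, -0.002, 0, 0, 0, -0.002, 0, 0, 0, -0.002, 0, 0, 0, 0, 0, 0]

```text
t: 6.25
ee_pos: [0.6149, 0.0041, 0.0576]
orientation: [3.129, 0.253, 0.001]
force: [1.1, -4.1, -0.4]
opening: -0.0002
```

```bash
python3 track.py
```

```text
support moved px [0.33333333 0.        ] => mm 0.9 knob px [2.5        0.66666667] score 0.70 knob-support dy 0.67 (pop would be -1.13)
ee [0.6149 0.0041 0.0575] F [ 1.5 -3.5  0.3] rail y of tcp mm 1.5
```

>>> send_rows:
  motion: [0, -0.002, 0.001, 0, 0, -0.002, 0.001, 0, 0, -0.002, 0, 0, 0, -0.002, 0, 0, 0, -0.002, 0, 0, 0, 0, 0, 0]

```text
t: 6.9
ee_pos: [0.6131, 0.0153, 0.0555]
orientation: [-3.131, -0.255, -0.001]
force: [0.5, -1.6, 2.5]
opening: -0.0001
```

>>> send_rows:
  motion: [0, -0.001, 0, 0, 0, -0.001, 0, 0]

```text
t: 7.1
ee_pos: [0.6127, 0.0167, 0.0553]
orientation: [3.131, 0.254, 0.0]
force: [1.4, -3.0, 3.7]
opening: -0.0001
```

```bash
python3 track.py
```

```text
support moved px [5.16666667 1.        ] => mm 14.4 knob px [7.         1.66666667] score 0.65 knob-support dy 0.67 (pop would be -1.13)
ee [0.6127 0.0169 0.0553] F [ 2.2 -2.2  3.1] rail y of tcp mm 14.5
```

>>> send_rows:
  motion: [0, -0.001, -0.001, 0, 0, -0.001, 0, 0]

```text
t: 7.35
ee_pos: [0.6122, 0.018, 0.0559]
orientation: [3.13, 0.253, -0.001]
force: [2.7, -4.1, 0.2]
opening: -0.0002
```

```bash
python3 track.py
```

```text
support moved px [5.83333333 1.        ] => mm 16.2 knob px [20.          2.83333333] score 0.64 knob-support dy 1.83 (pop would be -1.13)
ee [0.6121 0.0183 0.0559] F [ 1.5 -3.8 -0.4] rail y of tcp mm 16.0
```

>>> send_rows:
  motion: [0, -0.001, 0, 0, 0, -0.001, 0, 0]

```text
t: 7.6
ee_pos: [0.6118, 0.0204, 0.056]
orientation: [3.131, 0.253, -0.001]
force: [2.2, -4.7, -0.6]
opening: -0.0001
```

```bash
python3 track.py
```

```text
support moved px [6.5        1.16666667] => mm 18.1 knob px [20.33333333  2.83333333] score 0.64 knob-support dy 1.67 (pop would be -1.13)
ee [0.6118 0.0206 0.056 ] F [ 3.  -5.   0.3] rail y of tcp mm 18.3
```

```bash
cat > tr2.py <<'E'
import track
from track import *
import os
def main():
    f=grab("scene"); o=env.observe()
    ks,_=loc((302,220,327,256),f)
    if not os.path.exists("ref.pkl"): pickle.dump((f,ks),open("ref.pkl","wb"))
    g,k0=pickle.load(open("ref.pkl","rb"))
    P=np.array([.6139,.0024,.062])+.0378*yh
    u=proj(g,P)[0]; d=ks-k0
    x0,y0=int(u[0])-2,int(u[1])-5; x1,y1=x0+9,y0+11
    k=6; up=lambda a:cv2.resize(a,None,fx=k,fy=k,interpolation=cv2.INTER_LINEAR)
    X=int(round(d[0]))
    w=up(f["pixels"][y0-4:y1+4,x0-3+X:x1+3+X]); t=up(g["pixels"][y0:y1,x0:x1])
    _,v,_,p=cv2.minMaxLoc(cv2.matchTemplate(w,t,cv2.TM_CCOEFF_NORMED)); p=np.array(p)/k-[3-X,4]
    tcp=1e3*(o["ee_pos"]-[.6139,.0024,0])@yh
    print("sup px",ks,"tube %.1f"%(20+ks[0]*2.78),"knob shift",p,"rel dy %.2f"%(p[1]-d[1]),"v %.2f"%v,"tcp %.1f z %.4f"%(tcp,o["ee_pos"][2]),"F",o["force"].round(1))
    save(f,"last.png",(205,170,335,270),6)
main()
E
python3 tr2.py
```

```text
sup px [6.66666667 1.16666667] tube 38.5 knob shift [0. 0.] rel dy 0.00 v 1.00 tcp 18.3 z 0.0561 F [ 3.  -4.7 -1. ]
```

>>> send_rows:
  motion: [0, -0.001, 0, 0, 0, -0.001, 0, 0]

```text
t: 7.9
ee_pos: [0.6115, 0.0223, 0.0561]
orientation: [3.131, 0.253, -0.001]
force: [2.4, -5.8, -1.7]
opening: -0.0
```

```bash
python3 tr2.py
```

```text
sup px [7.16666667 1.16666667] tube 39.9 knob shift [0.66666667 0.16666667] rel dy 0.17 v 0.97 tcp 20.2 z 0.0561 F [ 2.4 -5.3 -0.1]
```

>>> send_rows:
  motion: [0, -0.001, 0, 0, 0, -0.001, 0, 0]

```text
t: 8.15
ee_pos: [0.6111, 0.0243, 0.0561]
orientation: [3.131, 0.253, -0.001]
force: [2.5, -4.5, -0.1]
opening: -0.0001
```

```bash
python3 tr2.py
```

```text
sup px [8.  1.5] tube 42.2 knob shift [1.33333333 0.16666667] rel dy -0.17 v 0.96 tcp 22.2 z 0.0561 F [ 2.9 -5.  -0.5]
```

>>> send_rows:
  motion: [0, -0.001, 0, 0, 0, -0.001, 0, 0]

```text
t: 8.4
ee_pos: [0.6108, 0.0263, 0.0561]
orientation: [3.131, 0.253, -0.001]
force: [2.9, -3.7, -1.0]
opening: -0.0
```

```bash
python3 tr2.py
```

```text
sup px [8.83333333 1.66666667] tube 44.6 knob shift [2.         0.33333333] rel dy -0.17 v 0.96 tcp 24.3 z 0.0562 F [ 2.5 -4.1 -0.9]
```

>>> send_rows:
  motion: [0, -0.001, 0, 0, 0, -0.001, 0, 0]

```text
t: 8.65
ee_pos: [0.6105, 0.0285, 0.0563]
orientation: [3.131, 0.253, -0.0]
force: [2.0, -4.1, 0.1]
opening: 0.0002
```

```bash
python3 tr2.py
```

```text
sup px [9.66666667 1.83333333] tube 46.9 knob shift [2.83333333 0.5       ] rel dy -0.17 v 0.95 tcp 26.7 z 0.0564 F [ 1.3 -1.7  1.4]
```

```bash
python3 tr2.py; python3 tr2.py
```

```text
sup px [10.          1.83333333] tube 47.8 knob shift [3.         0.33333333] rel dy -0.33 v 0.90 tcp 27.2 z 0.0563 F [ 0.5 -1.7  0.5]
sup px [10.33333333  1.83333333] tube 48.7 knob shift [3.16666667 0.16666667] rel dy -0.50 v 0.86 tcp 27.3 z 0.0563 F [ 1.1 -2.   0.7]
```

View pics/last.png

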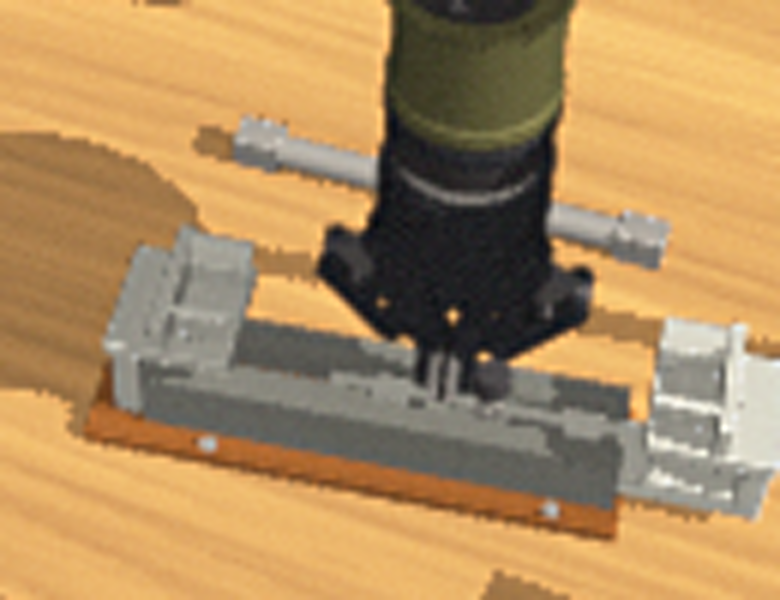

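The force fell from 5 N to 2 N and the knob is rising in the image, so it looks popped. I'll back off and check the knob's height against the two reference frames.

>>> send_rows:
  motion: [0, 0.004, 0, 0, 0, 0.01, 0, 0, 0, 0.01, 0, 0, 0, 0, -0.04, 0, 0, 0, -0.04, 0]

```text
t: 9.3
ee_pos: [0.6128, 0.0038, 0.1355]
orientation: [-3.131, -0.252, 0.007]
force: [0.8, -0.3, -0.5]
opening: -0.0
```

```bash
python3 - <<'E'
from h import *
import pickle
yh=np.array([-.1613,.9869,0]);O=np.array([.6139,.0024,0])
f=grab("scene"); o=env.observe(); print(o["ee_pos"])
S1=pickle.load(open("scene1.pkl","rb")); S3=pickle.load(open("scene3.pkl","rb"))
pickle.dump(f,open("scene5.pkl","wb"))
def knob(f,s):
    u=proj(f,O+s*yh+[0,0,.064])[0]; x0,y0=int(u[0])-8,int(u[1])-9
    g=f["pixels"][y0:y0+18,x0:x0+16].astype(float).mean(2)
    w=np.clip(75-g,0,None); w[:, :]*=1
    yy,xx=np.mgrid[:18,:16]; return np.round(g[2:15,3:14]).astype(int), np.array([x0+(w*xx).sum()/w.sum(),y0+(w*yy).sum()/w.sum()])-u
for n,F,s in(("up0",S1,0),("let",S3,.0202),("now",f,.0465)):
    g,c=knob(F,s); print(n,c); print(g)
save(f,"c5.png",(205,170,335,270),6)
E
```

```text
[0.61771609 0.00395039 0.1439694 ]
up0 [-0.92645612  0.50885797]
[[178 180 184 186 188 191 190 187 185 181 179]
 [180 181 180 182 178 185 184 187 192 189 186]
 [175 174 178 179 183 181 183 184 185 184 185]
 [140 144 151 169 168 134 139 161 179 185 184]
 [131 132 133 135  92  81  78  89 106 170 183]
 [135 134 136  99  66  72  74  76  75 119 137]
 [ 93 102 134  73  72  74  75  76  74 107 131]
 [ 84  86  94  55  63  73  75  77  82  97 131]
 [ 84  89  83  53  46  49  69  69  73  90 136]
 [114  99 101  71  43  46  59  64  78  83 128]
 [148 148 145 142  84  55  62  86 119 115 104]
 [139 135 139 152 110  88 118 169 171 148 130]
 [131 130 131 131 117 107 119 130 183 150 149]]
let [-2.9093184  -6.08619866]
[[ 29  40  33  21  33  29  28  24  45  73 121]
 [ 43 113  83  53  34  36  41  70 127 191 190]
 [ 62 160 176 149  84  77 119 188 189 197 194]
 [ 60 142 145 139 130 123 140 184 184 188 188]
 [ 67 137 136 111 105  81  88  99 114 142 152]
 [ 73 135 134  94  76  77  73  75  84 127 129]
 [ 66  88  97  68  67  79  75  77  78 104 133]
 [ 71  92  82  44  72  80  78  81  83 112 132]
 [150 148 122  47
[... 160 characters left out ...]
5 155 149]
 [134 133 134 129  93  86  94  89 136 124 133]]
now [-0.33499862  0.50490617]
[[188 186 181 180 181 178 176 179 181 179 178]
 [189 187 191 188 188 182 182 181 180 177 175]
 [184 184 184 188 191 192 189 187 183 183 180]
 [138 148 156 177 181 186 149 144 170 191 188]
 [128 129 134 138 122 106  82  81  97 148 183]
 [129 133 133 130  82  71  71  73  77  85 108]
 [ 92 130 135 134  62  68  73  76  77  73 104]
 [ 88  94  95  95  46  61  77  77  74  84 115]
 [ 83  86  84  85  42  45  63  71  72  78 110]
 [116 115 102  91  58  41  49  57  67  81 109]
 [147 147 149 145 108  58  58  66  79 102 117]
 [119 132 139 145 124 103 110 138 145 134 135]
 [128 130 132 124 114 120 151 122 125 146 151]]
```

View pics/c5.png

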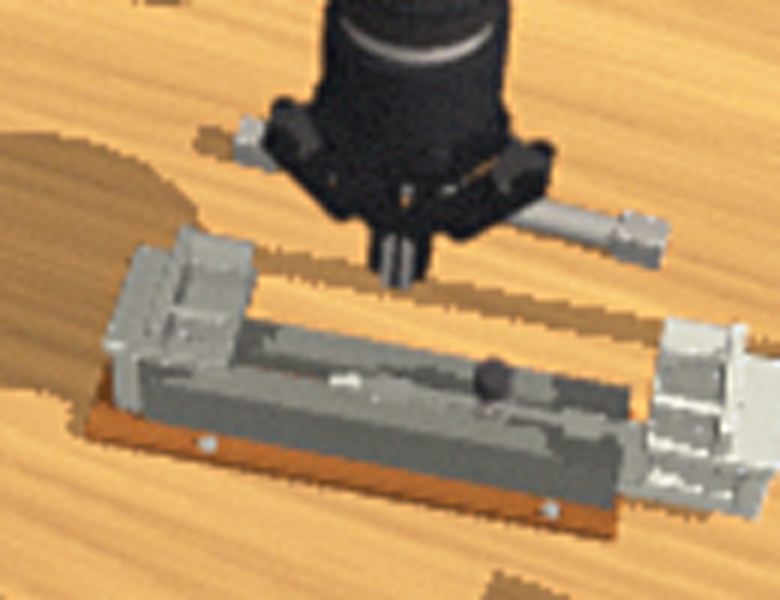

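The pop is confirmed: the knob's vertical offset is 0.505 px now, against 0.509 px fully up at the start, and the tube is at about 47.5 mm. Next I'll turn the tool and go to the mandrel.

>>> send_rows:
  motion: [0, 0, -0.02, -8.4, 0, 0, -0.02, -8.4, 0, 0, 0, -8.4, 0, 0, 0, -8.4, 0, 0, 0, -8.4, 0, 0, 0, -8.4, 0, 0, 0, -8.4, 0, 0, 0, -8.4]
  grip: 0

```text
t: 10.15
ee_pos: [0.6143, 0.0042, 0.176]
orientation: [-2.462, -1.95, 0.0]
force: [0.9, -1.0, -0.0]
opening: 0.0853
```

>>> send_rows:
  motion: [0, 0, 0, -8.4, 0, 0, 0, -8.4, 0, -0.04, 0, 0, 0, -0.04, 0, 0, 0, -0.04, 0, 0, 0, 0, 0, 0, 0, 0, 0, 0]

```text
t: 10.85
ee_pos: [0.494, -0.0025, 0.1765]
orientation: [2.158, 2.283, 0.001]
force: [0.1, -0.0, -0.3]
opening: 0.0854
```

```bash
cat > go.py <<'E'
from h import *
import sys
np.set_printoptions(precision=4,suppress=True)
o=env.observe(); R=cv2.Rodrigues(o["orientation"])[0]; tgt=np.array([float(v) for v in sys.argv[1:4]]); yaw=float(sys.argv[4])
print("tool delta",R.T@(tgt-o["ee_pos"]),"ee",o["ee_pos"],"phi",np.arctan2(R[1,0],R[0,0]),"turn deg",-np.degrees(yaw+np.pi/2-np.arctan2(R[1,0],R[0,0])),"tilt z",R[:,2])
E
python3 go.py .4585 -.0203 .15 .06
```

```text
tool delta [-0.0158 -0.0364  0.0264] ee [ 0.494  -0.0025  0.1765] phi 1.6270181191406166 turn deg -0.21647535271426985 tilt z [ 0.0004  0.0003 -1.    ]
```

>>> send_rows:
  motion: [-0.008, -0.018, 0.013, 0, -0.008, -0.018, 0.013, 0, 0, 0, 0.04, 0, 0, 0, 0.04, 0, 0, 0, 0.03, 0, 0, 0, 0, 0, 0, 0, 0, 0]

```text
t: 11.55
ee_pos: [0.4609, -0.0202, 0.0405]
orientation: [-2.157, -2.284, -0.0]
force: [0.9, 0.6, 1.4]
opening: 0.0853
```

```bash
python3 go.py .4585 -.0203 .005 .06
```

```text
tool delta [ 0.     -0.0024  0.0355] ee [ 0.4609 -0.0202  0.0405] phi 1.6275394770660725 turn deg -0.18660374396994864 tilt z [ 0.      0.0001 -1.    ]
```

>>> send_rows:
  motion: [0, -0.002, 0.015, 0, 0, 0, 0.015, 0, 0, 0, 0.004, 0, 0, 0, 0, 0]

```text
t: 11.95
ee_pos: [0.4591, -0.0202, 0.0073]
orientation: [2.156, 2.283, 0.002]
force: [-1.2, 0.1, 0.4]
opening: 0.0852
```

>>> send_rows:
  motion: [0, 0, 0, 0, 0, 0, 0, 0, 0, 0, 0, 0, 0, 0, 0, 0, 0, 0, 0, 0, 0, 0, 0, 0]
  grip: 1
  squeeze: 40

```text
t: 12.55
ee_pos: [0.4578, -0.0201, 0.0067]
orientation: [2.157, 2.284, 0.0]
force: [-1.6, 0.1, 4.6]
opening: 0.0163
```

The opening of 16.3 mm is under 18 mm, so the pads caught the bar above its middle. I'll reopen, go lower and close again.

>>> send_rows:
  motion: [0, 0, 0, 0, 0, 0, 0, 0, 0, 0, 0, 0, 0, 0, 0.003, 0, 0, 0, 0.002, 0, 0, 0, 0, 0, 0, 0, 0, 0]
  grip: 0.5

```text
t: 13.25
ee_pos: [0.4575, -0.0201, 0.0011]
orientation: [-2.157, -2.284, 0.0]
force: [-0.2, -0.4, -0.2]
opening: 0.0426
```

>>> send_rows:
  motion: [0, 0, 0, 0, 0, 0, 0, 0, 0, 0, 0, 0, 0, 0, 0, 0, 0, 0, 0, 0, 0, 0, 0, 0]
  grip: 1

```text
t: 13.85
ee_pos: [0.4578, -0.0201, 0.0015]
orientation: [2.157, 2.284, 0.0]
force: [-0.4, 0.6, 2.9]
opening: 0.0166
```

>>> send_rows:
  motion: [0, 0, -0.005, 0, 0, 0, -0.01, 0, 0, 0, -0.02, 0, 0, 0, -0.02, 0, 0, 0, 0, 0, 0, 0, 0, 0]
  squeeze: 60

```text
t: 14.45
ee_pos: [0.4579, -0.0201, 0.0564]
orientation: [2.157, 2.283, 0.001]
force: [-0.6, 0.2, -3.5]
opening: 0.0159
```

```bash
python3 - <<'E'
from h import *
import pickle
o=env.observe(); print(o["ee_pos"],o["force"],o["moment"],o["opening"])
S=grab("scene"); T=grab("top"); pickle.dump((S,T),open("lift.pkl","wb"))
a=S["pixels"][:,:,::-1][170:260,215:335]; b=T["pixels"][:,:,::-1][170:240,180:300]
cv2.imwrite("pics/c6.png",np.vstack([cv2.resize(x,None,fx=3.7,fy=3.7,interpolation=cv2.INTER_CUBIC) for x in(a,b)]))
E
```

```text
[ 0.45785296 -0.02014275  0.05644805] [-0.61851344  0.18741348 -3.53640817] [ 0.0557592  -0.05378188 -0.00732661] 0.01593555496218815
```

View pics/c6.png

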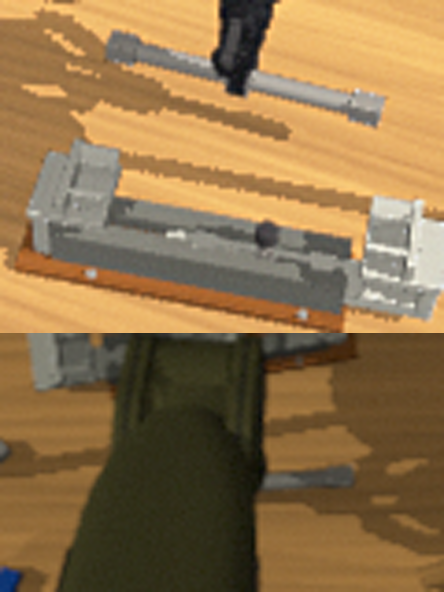

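The mandrel is held, at crop ends (123,48) and (366,106), and reads 3.5 N. I'll check its pose from those ends.

```bash
python3 - <<'E'
from h import *
import pickle
S,T=pickle.load(open("lift.pkl","rb"))
p=[(215+u/3.7-.4,170+v/3.7-.4) for u,v in((123,48),(366,106))]
for z in(.055,.065,.075):
    A,B=[at(S,q,z) for q in p]; d=B-A; print(z,A.round(4),B.round(4),(A+B)/2,"len",np.linalg.norm(d),"yaw",np.arctan2(-d[0],d[1]))
# level check: project expected ends
for tilt in(-.05,0,.05):
    c=np.array([.4579,-.0205,.065]);d=np.array([-.06,.998,tilt])*.107
    print(tilt,(np.array(proj(S,[c-d,c+d]))-[215,170]+.4)*3.7)
E
python3 go.py .6101 .0258 .17 .162
```

```text
0.055 [ 0.4552 -0.1304  0.055 ] [0.4396 0.0848 0.055 ] [ 0.44740689 -0.02280121  0.055     ] len 0.2157499435765056 yaw 0.07245859859494859
0.065 [ 0.4638 -0.1268  0.065 ] [0.4484 0.0859 0.065 ] [ 0.45610278 -0.0204345   0.065     ] len 0.21327932278519116 yaw 0.07245859859494862
0.075 [ 0.4724 -0.1232  0.075 ] [0.4572 0.0871 0.075 ] [ 0.46479867 -0.01806779  0.075     ] len 0.2108087019938766 yaw 0.07245859859494867
-0.05 [[122.22418687  43.99466055]
 [364.58090785 112.90075815]]
0 [[122.25484519  48.23223462]
 [365.40669063 108.74270253]]
0.05 [[122.28529534  52.44103517]
 [366.23833858 104.55511411]]
tool delta [ 0.0371  0.1556 -0.1148] ee [ 0.4567 -0.0201  0.0555] phi 1.6277251015409595 turn deg -6.02013775531898 tilt z [-0.0018  0.0001 -1.    ]
```

>>> send_rows:
  motion: [0, 0, -0.04, 0, 0, 0, -0.04, 0, 0, 0, -0.02, -3, 0, 0, 0, -3, 0.011, 0.04, 0, 0, 0.011, 0.04, 0, 0, 0.011, 0.04, 0, 0, 0, 0, 0, 0]

```text
t: 15.35
ee_pos: [0.5758, 0.0339, 0.1545]
orientation: [2.031, 2.395, 0.005]
force: [-0.6, -0.1, -2.4]
opening: 0.0153
```

```bash
python3 go.py .6101 .0258 .12 .162
```

```text
tool delta [-0.0136  0.0324  0.0346] ee [0.5758 0.0339 0.1545] phi 1.7346816728956806 turn deg 0.10802237449637922 tilt z [ 0.003   0.0012 -1.    ]
```

>>> send_rows:
  motion: [-0.007, 0.016, 0.01, 0, -0.007, 0.016, 0.01, 0, 0, 0, 0.012, 0, 0, 0, 0, 0, 0, 0, 0, 0]

```text
t: 15.85
ee_pos: [0.6025, 0.0231, 0.1231]
orientation: [-2.033, -2.391, 0.004]
force: [0.8, -0.2, -2.3]
opening: 0.0155
```

```bash
python3 go.py .6101 .0258 .082 .162; python3 - <<'E'
from h import *
import pickle
S=grab("scene"); T=grab("top"); pickle.dump((S,T),open("above.pkl","wb"))
a=S["pixels"][:,:,::-1][160:265,210:345]
cv2.imwrite("pics/c7.png",cv2.resize(a,None,fx=5.5,fy=5.5,interpolation=cv2.INTER_CUBIC))
E
```

```text
tool delta [0.0014 0.0081 0.0411] ee [0.6025 0.0231 0.1231] phi 1.7324524549932183 turn deg -0.01970240292971845 tilt z [-0.0039  0.     -1.    ]
```

View pics/c7.png

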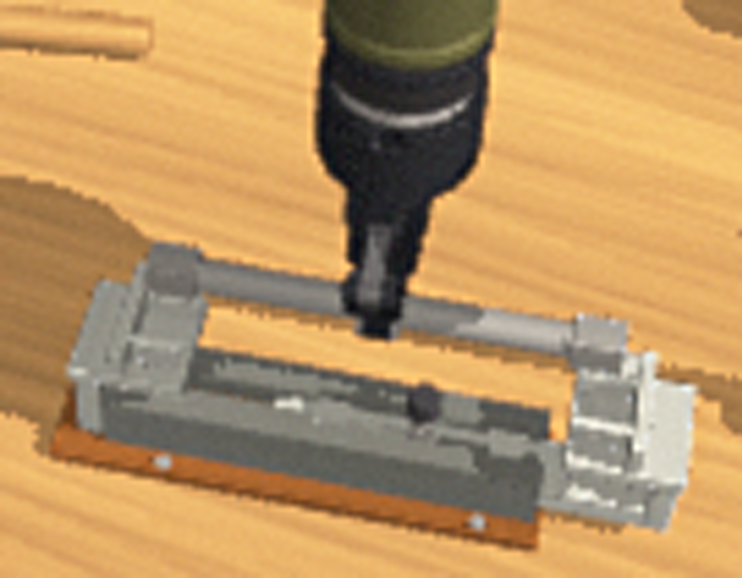

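```bash
python3 - <<'E'
from h import *
import pickle
T=pickle.load(open("top0.pkl","rb"));S=pickle.load(open("scene0.pkl","rb"))
def G(f):
    g=cv2.cvtColor(f["pixels"],cv2.COLOR_RGB2Lab).astype(np.float32); g=cv2.GaussianBlur(g,(0,0),.7)
    return sum(cv2.Sobel(g[...,i],cv2.CV_32F,1,0)**2+cv2.Sobel(g[...,i],cv2.CV_32F,0,1)**2 for i in range(3))**.5
gT,gS=G(T),G(S)
def score(f,g,P):
    u=proj(f,P).astype(np.float32); return cv2.remap(g,u[:,0],u[:,1],cv2.INTER_LINEAR).mean()
def line(x,z,ox,th,ya=-.05,yb=.1):
    yy=np.linspace(ya,yb,60); c,s=np.cos(th),np.sin(th); o=np.array([.6139,.0024])
    xx=x+ox; return np.c_[o[0]+c*xx-s*yy,o[1]+s*xx+c*yy,np.full(60,z)]
L={"T foot- z.01":(T,gT,-.037,.01),"T foot- z0":(T,gT,-.037,0),"T chan+ .046":(T,gT,.024,.046),"T chan- .046":(T,gT,-.024,.046),
"S foot+ .01":(S,gS,.037,.01),"S foot+ 0":(S,gS,.037,0),"S chan+ .046":(S,gS,.024,.046),"S chan+ .01":(S,gS,.024,.01),"S chan- .046":(S,gS,-.024,.046)}
for n,(f,g,x,z) in L.items():
    r=[(score(f,g,line(x,z,ox,th)),ox*1e3,th) for ox in np.arange(-.01,.0101,.0005) for th in np.arange(.12,.2,.005)]
    r.sort(reverse=True); print(n,[tuple(np.round(q,3)) for q in r[:3]])
im=[]
for f,(a,b,w,h) in((T,(195,145,90,50)),(S,(210,200,115,65))):
    k=750/w*.85; i=cv2.resize(f["pixels"][b:b+h,a:a+w,::-1],None,fx=k,fy=k,interpolation=cv2.INTER_CUBIC)
    for x,z,ya,yb,col in((-.037,.01,-.147,.119,(0,0,255)),(.037,.01,-.147,.119,(0,0,255)),(0,.08,-.104,-.074,(0,255,0)),(0,.08,.074,.104,(0,255,0)),(-.013,.08,-.104,-.074,(255,0,0)),(.013,.08,-.104,-.074,(255,0,0)),(-.013,.08,.074,.104,(255,0,0)),(.013,.08,.074,.104,(255,0,0))):
        u=(proj(f,line(x,z,0,.162,ya,yb))-[a,b]+.5)*k
        cv2.polylines(i,[u.astype(int)],False,col,1)
    im.append(i)
w=min(x.shape[1] for x in im); o=np.vstack([x[:,:w] for x in im]); s=min(1,600/o.shape[0]); cv2.imwrite("pics/ov.png",cv2.resize(o,None,fx=s,fy=s)); print(o.shape)
E
```

```text
T foot- z.01 [(np.float64(133.804), np.float64(-3.0), np.float64(0.175)), (np.float64(133.67), np.float64(-3.5), np.float64(0.17)), (np.float64(133.651), np.float64(-3.0), np.float64(0.17))]
T foot- z0 [(np.float64(133.814), np.float64(-1.0), np.float64(0.17)), (np.float64(133.747), np.float64(-1.0), np.float64(0.175)), (np.float64(133.319), np.float64(-1.0), np.float64(0.165))]
T chan+ .046 [(np.float64(126.209), np.float64(2.0), np.float64(0.155)), (np.float64(126.07), np.float64(2.0), np.float64(0.16)), (np.float64(126.048), np.float64(2.0), np.float64(0.15))]
T chan- .046 [(np.float64(113.602), np.float64(0.0), np.float64(0.155)), (np.float64(113.353), np.float64(0.0), np.float64(0.15)), (np.float64(113.271), np.float64(0.0), np.float64(0.16))]
S foot+ .01 [(np.float64(258.722), np.float64(2.5), np.float64(0.16)), (np.float64(258.626), np.float64(2.5), np.float64(0.165)), (np.float64(257.153), np.float64(2.5), np.float64(0.155))]
S foot+ 0 [(np.float64(258.856), np.float64(-4.0), np.float64(0.16)), (np.float64(258.064), np.float64(-3.5), np.float64(0.165)), (np.float64(257.95), np.float64(-4.0), np.float64(0.155))]
S chan+ .046 [(np.float64(74.876), np.float64(-4.5), np.float64(0.2)), (np.float64(74.673), np.float64(-4.0), np.float64(0.2)), (np.float64(74.551), np.float64(-5.0), np.float64(0.2))]
S chan+ .01 [(np.float64(150.692), np.float64(-3.5), np.float64(0.155)), (np.float64(150.515), np.float64(-3.5), np.float64(0.15)), (np.float64(150.513), np.float64(-3.5), np.float64(0.16))]
S chan- .046 [(np.float64(265.473), np.float64(-3.5), np.float64(0.16)), (np.float64(265.376), np.float64(-3.0), np.float64(0.165)), (np.float64(265.144), np.float64(-3.5), np.float64(0.155))]
(714, 637, 3)
```

View pics/ov.png

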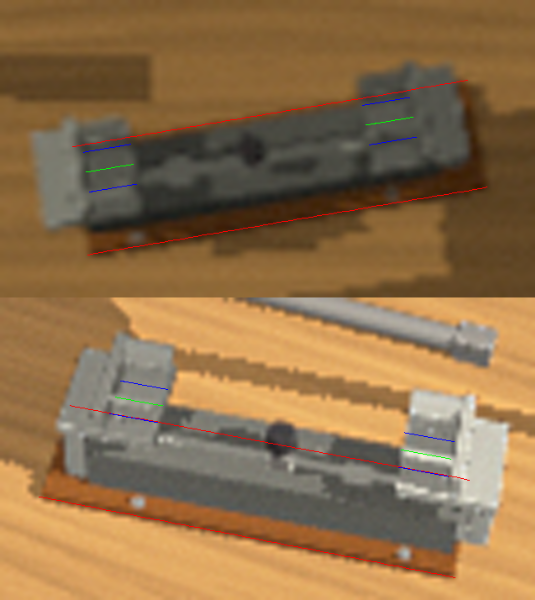

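The scene camera puts the rail about 3.5 mm off and the top camera about 0.3 mm. Correcting each by its error on the gripped mandrel, both agree on about -1.4 mm in x and a yaw of 0.16. The target is (0.6087, 0.0256).

```bash
python3 go.py .6087 .0256 .1 .161
```

```text
tool delta [0.0016 0.0052 0.0245] ee [0.6038 0.0232 0.1245] phi 1.7325733565622439 turn deg 0.04452052622503149 tilt z [-0.0006  0.0001 -1.    ]
```

>>> send_rows:
  motion: [0.002, 0.005, 0.004, 0, 0, 0, 0, 0, 0, 0, 0.005, 0, 0, 0, 0, 0]

```text
t: 16.35
ee_pos: [0.6086, 0.0259, 0.1147]
orientation: [-2.034, -2.393, 0.001]
force: [-0.1, -0.5, -3.1]
opening: 0.0155
```

```bash
python3 go.py .6087 .0256 .0815 .161
```

```text
tool delta [-0.0003  0.      0.0332] ee [0.6086 0.0259 0.1147] phi 1.7325569298809524 turn deg 0.04357934671562627 tilt z [-0.0012 -0.     -1.    ]
```

>>> send_rows:
  motion: [0, 0, 0.004, 0, 0, 0, 0.004, 0, 0, 0, 0.004, 0, 0, 0, 0, 0]

```text
t: 16.75
ee_pos: [0.6085, 0.0258, 0.1024]
orientation: [-2.034, -2.393, 0.002]
force: [0.3, 0.2, -3.2]
opening: 0.0156
```

>>> send_rows:
  motion: [0, 0, 0.004, 0, 0, 0, 0.004, 0, 0, 0, 0, 0]

```text
t: 17.05
ee_pos: [0.6087, 0.0258, 0.0946]
orientation: [-2.034, -2.393, 0.001]
force: [0.3, -0.2, -2.8]
opening: 0.0157
```

>>> send_rows:
  motion: [0, 0, 0.004, 0, 0, 0, 0.004, 0, 0, 0, 0, 0]

```text
t: 17.35
ee_pos: [0.6087, 0.0258, 0.0866]
orientation: [-2.034, -2.393, 0.001]
force: [0.4, -0.3, -3.3]
opening: 0.0159
```

>>> send_rows:
  motion: [0, 0, 0.002, 0, 0, 0, 0.001, 0, 0, 0, 0, 0]

```text
t: 17.65
ee_pos: [0.6092, 0.0259, 0.0842]
orientation: [-2.035, -2.394, 0.0]
force: [-0.4, -0.4, -3.1]
opening: 0.0159
```

No side force, so the bar is inside the notches. I'll do the last 1 mm steps to the floor.

>>> send_rows:
  motion: [0, 0, 0.001, 0, 0, 0, 0.001, 0, 0, 0, 0, 0]

```text
t: 17.95
ee_pos: [0.6091, 0.0259, 0.0822]
orientation: [-2.035, -2.393, 0.0]
force: [0.6, 0.5, -3.9]
opening: 0.0157
```

>>> send_rows:
  motion: [0, 0, 0.001, 0, 0, 0, 0, 0]

```text
t: 18.15
ee_pos: [0.6093, 0.0259, 0.0817]
orientation: [2.035, 2.393, 0.0]
force: [-1.0, 0.2, -0.3]
opening: 0.0155
```

>>> send_rows:
  motion: [0, 0, 0.0005, 0, 0, 0, 0, 0]

```text
t: 18.35
ee_pos: [0.6094, 0.0259, 0.0816]
orientation: [2.034, 2.393, 0.001]
force: [-1.6, 0.9, 4.7]
opening: 0.0153
```

>>> send_rows:
  motion: [0, 0, 0, 0, 0, 0, 0, 0, 0, 0, 0, 0, 0, 0, 0, 0, 0, 0, 0, 0, 0, 0, 0, 0]
  grip: 0.5

```text
t: 18.95
ee_pos: [0.6093, 0.0259, 0.0808]
orientation: [2.035, 2.394, 0.0]
force: [0.4, -0.2, 0.4]
opening: 0.0426
```

>>> send_rows:
  motion: [0, 0, -0.01, 0, 0, 0, -0.03, 0, 0, 0, -0.05, 0, 0, 0, -0.05, 0, 0, -0.04, 0, 0, 0, -0.04, 0, 0, 0, -0.04, 0, 0, 0, 0, 0, 0]

```text
t: 19.75
ee_pos: [0.4841, 0.006, 0.221]
orientation: [-2.033, -2.39, 0.006]
force: [1.5, 0.6, 0.4]
opening: 0.0426
```

```bash
python3 - <<'E'
from h import *
import pickle
o=env.observe(); print(o["ee_pos"],o["force"],o["opening"],o["t"])
S=grab("scene");T=grab("top"); pickle.dump((S,T),open("fin.pkl","wb"))
yh=np.array([-.161,.987,0]);xh=np.array([.987,.161,0])
c=np.array([.6087,.0256,.09])
save(S,"fin.png",(210,180,345,265),5.5)
# bar edges: scan profiles across bar at z=.09 along line at several rail y in scene
g=cv2.cvtColor(S["pixels"],cv2.COLOR_RGB2GRAY).astype(np.float32)
for y in(-.11,-.09,-.06,-.03,0,.03,.06,.09,.11):
    P=np.array([c+y*yh+x*xh for x in np.arange(-.026,.027,.004)]); u=proj(S,P).astype(np.float32)
    print(y,cv2.remap(g,u[:,0],u[:,1],1).ravel().astype(int))
E
```

```text
[0.48410121 0.00598216 0.2210003 ] [1.45243669 0.56407601 0.41372825] 0.04257413944770843 19.75
-0.11 [156 159 136 111 107 112 116 117 122 159 150 136 131 137]
-0.09 [126 136 192 194 119 112 126 129 120 100  85  87  84  74]
-0.06 [128 134 179 198 126 109 125 130 119 100  83  87  87  81]
-0.03 [129 149 190 187 125 112 124 133 151 111  80  86  84  95]
0 [123 146 175 177 153 167 183 174 151 111  85  86  82  88]
0.03 [119 120 161 180 161 168 183 177 154 104  51  59  63  71]
0.06 [128 127 164 180 164 170 183 175 149 113  87  84  84 111]
0.09 [126 132 181 169 148 169 170 137 117 127 159 136 105 145]
0.11 [206 208 184 160 159 166 170 167 159 223 170 144 134 138]
```

```bash
python3 - <<'E'
from h import *
import pickle
S,T=pickle.load(open("fin.pkl","rb")); A=pickle.load(open("scene5.pkl","rb")); A0=pickle.load(open("scene0.pkl","rb"));T0=pickle.load(open("top0.pkl","rb"))
a=A["pixels"].astype(int);s=S["pixels"].astype(int)
print("moving support outer face diff",abs(a-s)[238:258,330:342].mean(), "knob lower patch",abs(a-s)[232:238,284:291].mean())
d=abs(T0["pixels"].astype(int)-T["pixels"].astype(int)).sum(2)
# bystander patches in top (1.5x coords)
for n,(u,v) in dict(short=(252,316),jar=(221,218),small=(470,212),hammer=(520,335),hh=(460,350),file=(385,195),tray=(487,270),bangle=(242,272),cup=(196,333)).items():
    x,y=int(u/1.5),int(v/1.5); print(n,d[y-8:y+9,x-8:x+9].mean().round(1),end="; ")
env.finish_job()
E
```

```text
moving support outer face diff 6.225 knob lower patch 12.698412698412698
short 13.8; jar 16.3; small 14.8; hammer 29.7; hh 15.0; file 15.0; tray 14.2; bangle 14.1; cup 12.0; the job is handed in; nothing more can be done
```

I slid the cradle out to the second hole, laid the long mandrel in both notches and let go, and I've handed the job in. It finished at about 20 s of the 58 s allowed. No verdict is reported, so what follows is from my own checks.

**Button and tube:**
- I pressed the button about 7 mm (7.7 N) and dragged it about 20 mm by friction.
- I let it up between the holes and pushed the knob from the side in 1 mm rows.
- It popped up at about 47 mm. The push force fell from 5 N to 2 N, and the knob's height in the image matched the fully-up picture from the start. My readings, taken after each move, never passed about 8 N.

**Mandrel:**
- The first grip caught the bar too high, so I reopened, went lower and gripped again.
- I lowered it with no side force and touched the floor at the expected height, with the contact reading under 5 N. I then opened the gripper and moved away.

**Last checks:**
- **Mandrel:** brightness profiles across the bar showed it straight and in line, within about 2 mm of the centre line.
- **Moving support and knob:** image patches on both were nearly unchanged after the placing.
- **Bystanders:** their image patches in the top view changed only at a low, even level. The hammer head changed more (29.7 against about 15). I put that down to lighting or the arm's shadow because nothing went near it, but I did not verify it.

**Disagreements and gaps:**
- The two cameras disagreed by about 4 mm on the rail's sideways position. I settled it using their errors on the gripped mandrel.
- I had used all 12 picture views, so the final state was checked by numbers only and not by eye.

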